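Pair the espresso cups with their saucers on the garage-sale table

TASK

Pair up the coffee set for the garage sale: stand each of the four espresso cups upright in the middle of the saucer of its own colour. Set the cups down, do not drop them; leave the saucers where they lie, and do not disturb the sugar bowl and the glass tumbler.

Things in the scene. Friction and masses are not known exactly. Their poses are not given: they have to be found in the camera images.
- cup_blue: blue glazed espresso cup, loose, upright, open at the top: 58 mm high, 54 mm outside diameter from 12 mm up to the rim (the round foot below tapers to 44 mm), wall 3.5 mm, about 0.12 kg; origin at the centre of its underside, z up; a small loop handle on the side sticks out along +y to 48 mm from the axis (7 mm thick, 15 to 50 mm above the underside), nothing on the x sides.
- saucer_blue: blue glazed saucer with a thin cream ring in its well, loose, about 0.16 kg, lying on the table: a round dish 120 mm across and 14 mm high, flat round well in the middle about 68 mm across whose floor is 5 mm above the underside, then a sloping rim; origin at the centre of its underside, z up.
- cup_yellow: yellow glazed espresso cup, loose, upright, open at the top: 58 mm high, 54 mm outside diameter from 12 mm up to the rim (the round foot below tapers to 44 mm), wall 3.5 mm, about 0.12 kg; origin at the centre of its underside, z up; a small loop handle on the side sticks out along +y to 48 mm from the axis (7 mm thick, 15 to 50 mm above the underside), nothing on the x sides.
- saucer_yellow: yellow glazed saucer with a thin cream ring in its well, loose, about 0.16 kg, lying on the table: a round dish 120 mm across and 14 mm high, flat round well in the middle about 68 mm across whose floor is 5 mm above the underside, then a sloping rim; origin at the centre of its underside, z up.
- cup_green: green glazed espresso cup, loose, upright, open at the top: 58 mm high, 54 mm outside diameter from 12 mm up to the rim (the round foot below tapers to 44 mm), wall 3.5 mm, about 0.12 kg; origin at the centre of its underside, z up; a small loop handle on the side sticks out along +y to 48 mm from the axis (7 mm thick, 15 to 50 mm above the underside), nothing on the x sides.
- saucer_green: green glazed saucer with a thin cream ring in its well, loose, about 0.16 kg, lying on the table: a round dish 120 mm across and 14 mm high, flat round well in the middle about 68 mm across whose floor is 5 mm above the underside, then a sloping rim; origin at the centre of its underside, z up.
- cup_red: red glazed espresso cup, loose, upright, open at the top: 58 mm high, 54 mm outside diameter from 12 mm up to the rim (the round foot below tapers to 44 mm), wall 3.5 mm, about 0.12 kg; origin at the centre of its underside, z up; a small loop handle on the side sticks out along +y to 48 mm from the axis (7 mm thick, 15 to 50 mm above the underside), nothing on the x sides.
- saucer_red: red glazed saucer with a thin cream ring in its well, loose, about 0.16 kg, lying on the table: a round dish 120 mm across and 14 mm high, flat round well in the middle about 68 mm across whose floor is 5 mm above the underside, then a sloping rim; origin at the centre of its underside, z up.
- sugar_bowl: white ceramic sugar bowl with its knobbed lid on, one solid piece, 74 mm across, 70 mm high, loose; origin at the centre of its underside, z up. Not to be moved.
- tumbler: amber glass tumbler, 64 mm across at the rim, 85 mm high, loose; origin at the centre of its underside, z up. Not to be moved.
Not all that is in view belongs to the job. There is more than one size of the cup_blue; the one meant has the size given above.

How it is judged:
By the outcome, as a careful person would: the job done as asked, in the order asked, and still so for the second after the job is handed in, with the robot touching nothing.
It also fails if it takes over 120 s, if anything falls off the work surface, if the arm or the gripper's body presses on something with over 40 N, if the wrist force passes 120 N, or if a joint passes its speed limit or range.

ROBOT

A 6-joint arm with a two-finger parallel gripper is mounted at the origin on the work surface. World frame = base frame: x ahead of the robot, y to its left, z up, the work surface at z = 0. Lengths are in m, angles in rad, forces in N, time in s.
With the tool pointing down it reaches from about 0.375 to 0.9 m from the base axis. Payload 3.1 kg.
Tool frame: the origin (TCP) lies at the centre of the arm's flange, where the gripper is bolted on; the fingertips stand 182 mm ahead of it and the grasp point (between the pads) lies 164 mm ahead of it; z points along the fingers, y is the line along which they close (so a half turn about z gives the same grasp; the last joint's range is limited). The gripper opens to 87 mm and grips with 3 to 60 N. Pads are 19 mm wide; open, the fingers measure 117 mm over their backs; the gripper's body (75 mm by 190 mm) begins 51 mm behind the grasp point.
Start: joints at [1.111, 0.527, 1.433, -0, 1.181, -0.178], TCP at [0.173, 0.601, 0.405] pointing down, gripper open.
Joint ranges: [-3.08, 3.08], [-0.75, 2.2], [0.22, 2.44], [-1.43, 4.57], [0, 2.65], [-2.85, 2.85]. Speed limits (rad/s): [2.79, 2.79, 3.14, 3.14, 3.14, 3.14].

INTERFACE

Orientations are given as a unit quaternion [x, y, z, w].
In Python, from rig import * gives the robot as it stands.
- The arm moves only by the tool move_arm, never from a script. Its argument "commands" is a list that holds one entry, the list of rows, each a list of 6 numbers: the shift along the tool's x, y, z in units of 40 mm (1.0 is 40 mm), then the turn, a rotation vector about the tool's x, y, z in rad. A call has 1 to 12 rows; each row is the pose to reach, as a shift and turn from the pose commanded when the call began, along the tool's axes at that moment; what a row does not reach only later rows make up. A row lasts 1/8 s, in which the tool goes at most 62.5 mm and 10.7 degrees, less where a joint would pass 70% of its speed; a pose out of reach is approached as far as the arm can. A call with a gripper value outside its range is refused whole. "claw" is the closure, from -1 (fully open) to 1 (shut), so that 0 is half open, set as the call begins (left out, the last holds). The fingers move at their own pace and stop on an object; "squeeze" is the grip in N (left out, the last holds). Time passes only in rows, so rows that repeat a pose let the fingers close. It gives the time, the measured TCP pose, the force, the opening and the grip force at its end, in the units of the state.
- get_obs(): the state, without advancing time (a new reading comes with each control period).
- camera(name): name is "scene" or "top" or "wrist"; returns a dict with "pixels" (420x560x3 uint8, blue, green, red), "range_z" (420x560 float32, m along the optical axis (not along the pixel's ray), 0 where there is no reading), "camera_matrix" (3x3 intrinsics, pixels), "extrinsics" (4x4, takes a point from world to camera coordinates). Camera axes: x right, y up, looking along -z (the intrinsics and any distortion apply to the point x, -y, -z); pixel columns grow to the right and rows downward; lengths in m; the calibration is good to about 2 mm. The wrist camera is an equidistant fisheye: a pixel r from the principal point sees the ray r / f radians off the axis. A picture is of the moment at which its call begins.
- hand_in(): hands the job in; it is judged then, once.
The state is a dict: "time": time; "q": joint angles; "joint_velocities": joint speeds; "joint_torque": joint torques, N m; "position": TCP position; "tool_rot": TCP orientation; "ft_force": force on the tool from outside, world axes, zero at the start; "moment": the same for the moment, N m; "grip_width": finger opening in m; "grip_force": force on a finger pad.
Only numpy, scipy, OpenCV 4.12 (cv2) and the standard library are available. Lean on these libraries where they do the work, as an engineer would, in place of code of your own. Each camera call takes 0.05 s, during which the arm holds its last target. There are 200 camera calls.

## Working session

There is one attempt and no reset: what is moved stays moved. The work goes in short steps, Python scripts to look and compute and a tool call to move; the robot and the scene stay as the last step left them, time stands still between calls to the robot, and variables do not carry over. Pictures are saved under pics/ and viewed, at most 14 in all, crops included, and the job is handed in when it is done.

Besides the shell and the picture viewer there is one more tool, called after "Request:" by a JSON object that holds its "method" and its "body". move_arm: Moves the arm, as the interface text tells. Its arguments: {"type":"object","properties":{"commands":{"type":"array","items":{"type":"array","items":{"type":"array","items":{"type":"number"}}}},"claw":{"type":"number"},"squeeze":{"type":"number"}},"required":["commands"]}

```bash
mkdir -p pics; ls; python3 - <<'E'
from rig import *
import cv2,numpy as np
o=get_obs(); print(o)
for n in("top","scene"):
    c=camera(n); cv2.imwrite(f"pics/{n}0.png",c["pixels"]); np.savez(f"{n}0.npz",**c)
    print(n,c["camera_matrix"],c["extrinsics"])
E
```

```text
pics
{'time': 0.0, 'q': array([ 1.11149107e+00,  5.28457428e-01,  1.43388677e+00, -2.26352349e-05,
        1.18142528e+00, -1.78475775e-01]), 'joint_velocities': array([-9.07388746e-05, -3.25059112e-05, -4.31764750e-04,  1.27179418e-03,
       -2.48435512e-03, -4.47049369e-06]), 'joint_torque': array([ 2.28512454e-04, -4.40047252e+01, -1.76592779e+01,  6.33102749e-02,
        5.83349273e-02, -1.72621135e-04]), 'position': array([0.1730253 , 0.60021479, 0.40378153]), 'tool_rot': array([ 1.39949436e-01,  9.90158053e-01, -1.03681841e-03, -3.31292994e-04]), 'ft_force': array([-0.09214679, -0.7876055 ,  0.07292484]), 'moment': array([-0.05060146,  0.01851511,  0.03273125]), 'grip_force': 0.0, 'grip_width': 0.08689753514129839}
top [[411.3919111    0.         276.26971207]
 [  0.         411.3919111  208.6065192 ]
 [  0.           0.           1.        ]] [[-0.02070143 -0.99976224 -0.00684969  0.00471731]
 [ 0.99587505 -0.02122535  0.08821778 -0.49341843]
 [-0.08834219 -0.0049952   0.99607766 -1.16193277]
 [ 0.          0.          0.          1.        ]]
scene [[472.04683959   0.         269.48345861]
 [  0.         472.04683959 204.46922441]
 [  0.           0.           1.        ]] [[-3.90200969e-01  9.20729171e-01  9.98990607e-04  1.98571977e-01]
 [-6.98010126e-01 -2.96520833e-01  6.51810755e-01  2.91152406e-01]
 [ 6.00437397e-01  2.53639883e-01  7.58381000e-01 -1.44338087e+00]
 [ 0.00000000e+00  0.00000000e+00  0.00000000e+00  1.00000000e+00]]
```

View pics/top0.png

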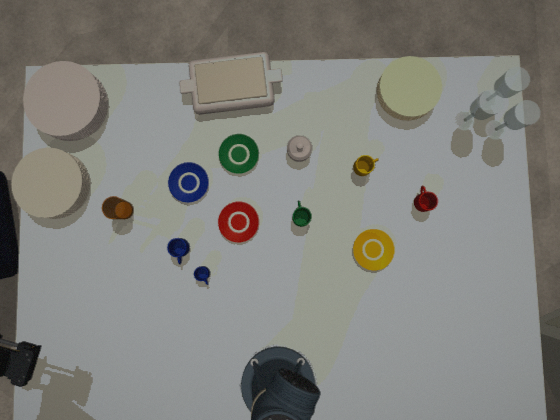

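View pics/scene0.png

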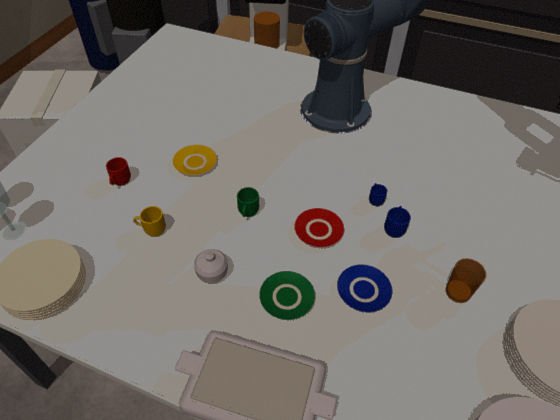

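The top view shows saucers: green (239,154), blue (188,183), red (238,222), yellow (373,250). The cups are yellow (364,166), red (427,201), green (302,216) and two blue ones, (178,248) and the smaller (202,274). The sugar bowl is at (299,148) and the tumbler at (118,209). Next I'll measure them and check the size of the two blue cups.

```bash
cat > h.py <<'E'
import numpy as np,cv2
HUE={'blue':(105,130),'yellow':(20,32),'green':(45,85),'red':(172,8)}
def world(c,):
    K=c["camera_matrix"];E=c["extrinsics"];d=c["range_z"]
    v,u=np.mgrid[:d.shape[0],:d.shape[1]]
    P=np.stack([(u-K[0,2])/K[0,0]*d,-(v-K[1,2])/K[1,1]*d,-d],-1)
    return (P-E[:3,3])@E[:3,:3]
def mask(c,col):
    h=cv2.cvtColor(c["pixels"],cv2.COLOR_BGR2HSV);a,b=HUE[col];H=h[...,0]
    m=((H>=a)&(H<=b)) if a<b else ((H>=a)|(H<=b))
    return m&(h[...,1]>130)&(h[...,2]>40)
def circ(p):  # robust algebraic circle
    A=np.c_[2*p,np.ones(len(p))];s=np.linalg.lstsq(A,(p**2).sum(1),rcond=None)[0]
    return s[0],s[1],np.sqrt(s[2]+s[0]**2+s[1]**2)
E
cat > m.py <<'E'
from h import *
import sys
c=dict(np.load("top0.npz"));W=world(c)
for col in HUE:
    m=mask(c,col).astype(np.uint8)
    n,L,S,C=cv2.connectedComponentsWithStats(m)
    for i in range(1,n):
        if S[i,4]<60: continue
        p=W[(L==i)&(c["range_z"]>0)]; z=p[:,2]; top=np.percentile(z,98)
        if top>.025:
            r=p[z>top-.012]; mode='cup'
        else: r=p; mode='sau'
        (mc,ms,_)=cv2.minAreaRect(r[:,:2].astype(np.float32)*1000)
        lo=p[:,:2].min(0);hi=p[:,:2].max(0)
        print(col,mode,C[i].round(),S[i,4],'top %.3f'%top,'rect c',np.round(mc),np.round(ms),'bbox',lo.round(3),hi.round(3))
E
python3 m.py; python3 - <<'E'
import cv2
im=cv2.imread('pics/top0.png')
a=cv2.resize(im[225:300,150:230],None,fx=7,fy=7,interpolation=cv2.INTER_CUBIC)
cv2.imwrite('pics/blue.png',a)
E
```

```text
blue sau [187. 182.] 835 top 0.016 rect c [577. 251.] [114. 113.] bbox [0.522 0.194] [0.634 0.309]
blue sau [188. 182.] 174 top 0.010 rect c [577. 250.] [43. 42.] bbox [0.555 0.231] [0.6   0.272]
blue cup [178. 248.] 324 top 0.060 rect c [386. 272.] [55. 55.] bbox [0.344 0.246] [0.414 0.299]
blue cup [201. 274.] 175 top 0.047 rect c [311. 209.] [39. 44.] bbox [0.287 0.189] [0.333 0.228]
yellow cup [364. 165.] 341 top 0.060 rect c [ 612. -259.] [53. 56.] bbox [ 0.585 -0.295] [ 0.637 -0.231]
yellow sau [373. 249.] 974 top 0.017 rect c [ 371. -281.] [115. 115.] bbox [ 0.311 -0.339] [ 0.429 -0.223]
yellow sau [373. 249.] 211 top 0.010 rect c [ 372. -281.] [45. 45.] bbox [ 0.349 -0.304] [ 0.395 -0.259]
green sau [238. 153.] 802 top 0.016 rect c [660. 103.] [112. 113.] bbox [0.603 0.047] [0.716 0.16 ]
green sau [238. 154.] 164 top 0.010 rect c [659. 103.] [40. 42.] bbox [0.638 0.083] [0.68  0.123]
green cup [300. 217.] 225 top 0.060 rect c [471. -71.] [60. 46.] bbox [ 0.443 -0.1  ] [ 0.508 -0.052]
red cup [425. 201.] 386 top 0.060 rect c [ 505. -427.] [56. 53.] bbox [ 0.477 -0.454] [ 0.547 -0.402]
red sau [238. 222.] 922 top 0.017 rect c [459. 106.] [117. 116.] bbox [0.4   0.048] [0.516 0.165]
red sau [238. 222.] 195 top 0.011 rect c [460. 105.] [44. 43.] bbox [0.438 0.084] [0.482 0.127]
```

View pics/blue.png

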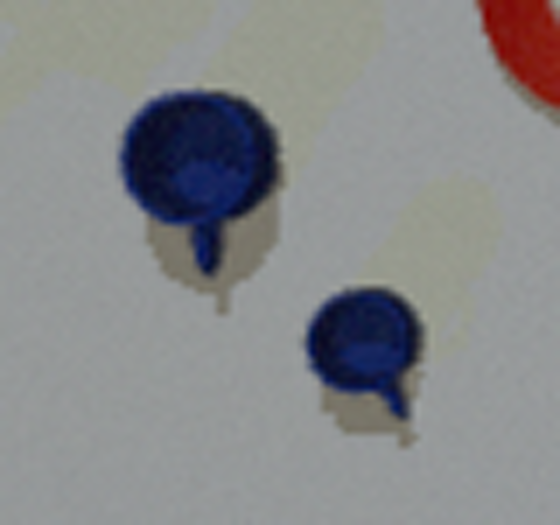

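Two blue candidates: (178,248) is 55 mm wide with its top at about 60 mm, and (201,274) is about 42 mm wide with its top at 47 mm. The first matches the 54 x 58 mm given, and the crop confirms it is clearly the larger. So cup_blue is (178,248).

Now I'll refine the rims, handle directions and saucers with both cameras.

```bash
cat > m2.py <<'E'
from h import *
from scipy.optimize import least_squares
T=dict(np.load("top0.npz"));S=dict(np.load("scene0.npz"))
cups={'blue':(.386,.272),'yellow':(.612,-.259),'green':(.471,-.076),'red':(.505,-.427)}
sau={'blue':(.577,.251),'yellow':(.371,-.281),'green':(.660,.103),'red':(.459,.106)}
for nm,c in(('top',T),('scene',S)):
    W=world(c)[c["range_z"]>0]
    for k,p0 in cups.items():
        d=np.hypot(*(W[:,:2]-p0).T)
        r=W[(d<.045)&(W[:,2]>.053)&(W[:,2]<.068)][:,:2]
        s=least_squares(lambda x:np.hypot(*(r-x).T)-.0253,p0,loss='soft_l1',f_scale=.002).x
        d=np.hypot(*(W[:,:2]-s).T)
        h=W[(d>.031)&(d<.055)&(W[:,2]>.02)&(W[:,2]<.054)][:,:2].mean(0)-s
        print(nm,k,'rim n',len(r),s.round(4),'handle deg %.0f r %.3f'%(np.degrees(np.arctan2(h[1],h[0])),np.hypot(*h)))
    Wf=world(c)
    for k in sau:
        m=mask(c,k)&(c["range_z"]>0)
        p=Wf[m];d=np.hypot(*(p[:,:2]-sau[k]).T);p=p[(d<.075)&(p[:,2]<.025)][:,:2]
        h=cv2.convexHull((p*1000).astype(np.float32))[:,0]
        print(nm,'saucer',k,cv2.minEnclosingCircle(h), 'z %.3f'%np.median(Wf[m][d<.02,2]))
W=world(T)
for (u,v) in((299,148),(118,209),(111,207)): print(u,v,W[v,u].round(3))
E
python3 m2.py
```

```text
top blue rim n 82 [0.389  0.2723] handle deg -175 r 0.038
top yellow rim n 81 [ 0.6114 -0.2583] handle deg -68 r 0.037
top green rim n 71 [ 0.4684 -0.0768] handle deg 10 r 0.037
top red rim n 89 [ 0.5037 -0.4291] handle deg 9 r 0.038
top saucer blue ((576.8004760742188, 251.13343811035156), 58.297733306884766) z 0.005
top saucer yellow ((369.7862243652344, -281.8530578613281), 60.41975402832031) z 0.006
top saucer green ((659.389892578125, 102.41649627685547), 58.223880767822266) z 0.006
top saucer red ((458.3326110839844, 106.5632553100586), 59.58534240722656) z 0.006
scene blue rim n 132 [0.3911 0.2755] handle deg -176 r 0.040
scene yellow rim n 129 [ 0.6129 -0.2556] handle deg -66 r 0.038
scene green rim n 124 [ 0.4703 -0.0742] handle deg 10 r 0.040
scene red rim n 113 [ 0.5055 -0.4265] handle deg 9 r 0.040
scene saucer blue ((577.9367065429688, 252.22479248046875), 59.16531753540039) z 0.006
scene saucer yellow ((370.7803955078125, -280.0483703613281), 61.66343307495117) z 0.006
scene saucer green ((660.276123046875, 103.95106506347656), 58.327720642089844) z 0.006
scene saucer red ((460.38897705078125, 106.85910034179688), 59.92427444458008) z 0.006
299 148 [ 0.659 -0.073  0.066]
118 209 [0.503 0.455 0.012]
111 207 [0.507 0.466 0.033]
```

```bash
cat > go.py <<'E'
import sys,numpy as np
from rig import *
from scipy.spatial.transform import Rotation as R
# go.py x y zgrasp psi_deg : shift from the present pose (tool axes, units) and turn
x,y,z,psi=map(float,sys.argv[1:5]); o=get_obs()
M=R.from_quat(o["tool_rot"]); t=np.array([x,y,z+.164])-o["position"]
a=np.radians(psi); Ry=np.array([np.cos(a),np.sin(a),0]);Rz=np.array([0,0,-1.]);Rt=R.from_matrix(np.c_[np.cross(Ry,Rz),Ry,Rz])
print('shift',(M.inv().apply(t)/.04).round(2),'turn',(M.inv()*Rt).as_rotvec().round(3),'q',o["q"].round(2),'q1,q6 goal deg',np.degrees(np.arctan2(y,x)).round(),(np.degrees(np.arctan2(y,x))-psi).round(),'t',round(o["time"],2))
E
python3 go.py .39 .274 .15 95
```

```text
shift [-7.47 -6.33  2.26] turn [-0.002 -0.001 -0.368] q [ 1.11  0.53  1.43  0.    1.18 -0.18] q1,q6 goal deg 35.0 -60.0 t 0.1
```

Request:
{"method": "move_arm", "body": {"commands": [[[-0.9,-0.8,0.3,0,0,-0.05],[-1.9,-1.6,0.6,0,0,-0.1],[-2.9,-2.4,0.9,0,0,-0.15],[-3.9,-3.2,1.2,0,0,-0.2],[-4.9,-4.0,1.5,0,0,-0.25],[-5.8,-4.8,1.8,0,0,-0.3],[-6.7,-5.6,2.1,0,0,-0.34],[-7.3,-6.2,2.25,0,0,-0.368],[-7.47,-6.33,2.26,0,0,-0.368],[-7.47,-6.33,2.26,0,0,-0.368],[-7.47,-6.33,2.26,0,0,-0.368]]], "claw": -1, "squeeze": 15}}

```text
time: 1.48
position: [0.3895, 0.2753, 0.3146]
tool_rot: [-0.044, 0.999, 0.0, 0.0]
ft_force: [-1.1, -1.2, 0.2]
grip_width: 0.0864
grip_force: 0.0
```

```bash
python3 - <<'E'
from rig import *
import cv2,numpy as np
c=camera("wrist");cv2.imwrite("pics/w1.png",c["pixels"])
print(c["camera_matrix"]);E=c["extrinsics"];print(-E[:3,:3].T@E[:3,3])
K=c["camera_matrix"]
for P in((.39,.274,.058),(.39,.274,0),(.577,.252,.005)):
    p=E[:3,:3]@np.array(P)+E[:3,3];q=np.array([p[0],-p[1],-p[2]]);th=np.arctan2(np.hypot(q[0],q[1]),q[2]);ph=np.arctan2(q[1],q[0])
    print(P,K[0,2]+K[0,0]*th*np.cos(ph),K[1,2]+K[1,1]*th*np.sin(ph))
E
python3 go.py .39 .274 .038 95
```

```text
[[325.1922621    0.         281.75140716]
 [  0.         325.1922621  209.361122  ]
 [  0.           0.           1.        ]]
[0.31240818 0.2688358  0.29450789]
(0.39, 0.274, 0.058) 279.413108194412 219.3872639874749
(0.39, 0.274, 0) 279.829644588475 200.03935871313337
(0.577, 0.252, 0.005) 247.1406933590066 354.81379746595996
shift [-0.01 -0.04  2.81] turn [0.    0.    0.001] q [ 0.38  0.48  1.89  0.    0.78 -1.28] q1,q6 goal deg 35.0 -60.0 t 1.52
```

View pics/w1.png

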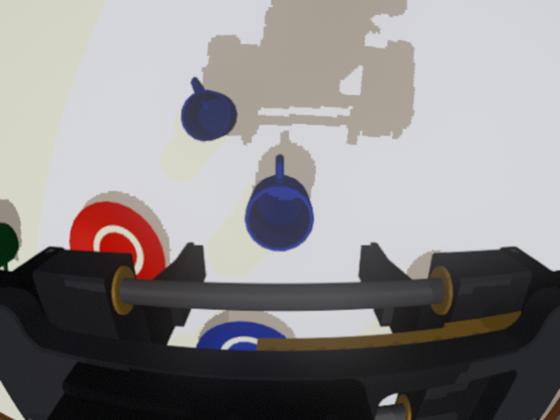

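The wrist view shows the large blue cup's rim centred near (280,213), between the open fingers and with the handle pointing back at the base. The projection predicted (279,219), so I'll check the rim with the wrist depth.

```bash
cat > wr.py <<'E'
from h import *
from rig import *
from scipy.optimize import least_squares
import sys
def wworld(c):
    K=c["camera_matrix"];E=c["extrinsics"];d=c["range_z"];v,u=np.mgrid[:d.shape[0],:d.shape[1]]
    a=(u-K[0,2])/K[0,0];b=(v-K[1,2])/K[1,1];th=np.hypot(a,b)+1e-9;t=np.tan(np.minimum(th,1.4))*d/th
    return (np.stack([a*t,-b*t,-d],-1)-E[:3,3])@E[:3,:3]
c=camera("wrist");p0=np.array(list(map(float,sys.argv[1:3])));W=wworld(c)[c["range_z"]>0]
dz=float(sys.argv[3]) if len(sys.argv)>3 else 0
d=np.hypot(*(W[:,:2]-p0).T);q=W[(d<.045)&(W[:,2]>dz+.053)&(W[:,2]<dz+.066)]
r=q[:,:2]
s=least_squares(lambda x:np.hypot(*(r-x).T)-.0253,p0,loss='soft_l1',f_scale=.002).x
f=circ(r)
print('rim',len(r),s.round(4),'free fit',np.round(f,4),'ztop %.4f'%np.percentile(q[:,2],95))
E
python3 wr.py .39 .274
```

```text
rim 1065 [0.3895 0.2734] free fit [0.3896 0.2734 0.025 ] ztop 0.0589
```

Request:
{"method": "move_arm", "body": {"commands": [[[0,-0.05,0.8,0,0,0],[0,-0.05,1.6,0,0,0],[0,-0.05,2.3,0,0,0],[0,-0.05,2.7,0,0,0],[0,-0.05,2.8,0,0,0],[0,-0.05,2.8,0,0,0]]]}}

```text
time: 2.33
position: [0.3901, 0.2729, 0.2025]
tool_rot: [-0.044, 0.999, 0.0, 0.0]
ft_force: [0.8, 0.4, -0.8]
grip_width: 0.0866
grip_force: 0.0
```

Request:
{"method": "move_arm", "body": {"commands": [[[0,0,0,0,0,0],[0,0,0,0,0,0],[0,0,0,0,0,0],[0,0,0,0,0,0],[0,0,0,0,0,0],[0,0,0,0,0,0],[0,0,0,0,0,0],[0,0,0,0,0,0]]], "claw": 1, "squeeze": 15}}

```text
time: 3.32
position: [0.3903, 0.2725, 0.2025]
tool_rot: [-0.044, 0.999, 0.0, 0.0]
ft_force: [-0.7, 0.0, 4.3]
grip_width: 0.0525
grip_force: 15.0
```

Request:
{"method": "move_arm", "body": {"commands": [[[0,0,-0.2,0,0,0],[0,0,-0.6,0,0,0],[0,0,-1.2,0,0,0],[0,0,-1.8,0,0,0],[0,0,-2.4,0,0,0],[0,0,-2.8,0,0,0],[0,0,-3.0,0,0,0],[0,0,-3.0,0,0,0]]]}}

```text
time: 4.32
position: [0.3902, 0.2724, 0.3226]
tool_rot: [-0.044, 0.999, 0.0, 0.0]
ft_force: [0.1, -0.9, -1.6]
grip_width: 0.0524
grip_force: 15.0
```

```bash
python3 go.py .5775 .2515 .15 95
```

```text
shift [-4.62 -0.93  0.22] turn [ 0.  0. -0.] q [ 0.37  0.46  1.88 -0.    0.8  -1.28] q1,q6 goal deg 24.0 -71.0 t 4.33
```

Request:
{"method": "move_arm", "body": {"commands": [[[-0.3,-0.06,0,0,0,0],[-0.9,-0.18,0,0,0,0],[-1.6,-0.32,0,0,0,0],[-2.3,-0.46,0,0,0,0],[-3.0,-0.6,0,0,0,0],[-3.7,-0.74,0,0,0,0],[-4.2,-0.84,0,0,0,0],[-4.5,-0.9,0,0,0,0],[-4.62,-0.93,0,0,0,0],[-4.62,-0.93,0,0,0,0],[-4.62,-0.93,0,0,0,0]]]}}

```text
time: 5.7
position: [0.5768, 0.2516, 0.3222]
tool_rot: [-0.044, 0.999, -0.0, -0.001]
ft_force: [0.2, 0.1, -1.3]
grip_width: 0.0525
grip_force: 15.0
```

Request:
{"method": "move_arm", "body": {"commands": [[[0,0,0.4,0,0,0],[0,0,1.0,0,0,0],[0,0,1.6,0,0,0],[0,0,2.1,0,0,0],[0,0,2.5,0,0,0],[0,0,2.7,0,0,0],[0,0,2.7,0,0,0],[0,0,2.7,0,0,0]]]}}

```text
time: 6.7
position: [0.5779, 0.2516, 0.215]
tool_rot: [-0.044, 0.999, 0.0, 0.001]
ft_force: [0.3, 0.0, -0.3]
grip_width: 0.0524
grip_force: 15.0
```

```bash
python3 go.py .5775 .2515 .0435 95; python3 - <<'E'
from rig import *
import cv2,numpy as np
c=camera("wrist");cv2.imwrite("pics/w2.png",c["pixels"]);print(get_obs()["position"],get_obs()["ft_force"])
E
```

```text
shift [ 0.01 -0.    0.19] turn [ 0.     0.001 -0.   ] q [ 0.23  0.78  1.55  0.    0.81 -1.42] q1,q6 goal deg 24.0 -71.0 t 6.7
[0.57798213 0.25156466 0.21517923] [ 0.09857001 -0.4012834  -1.51620486]
```

View pics/w2.png

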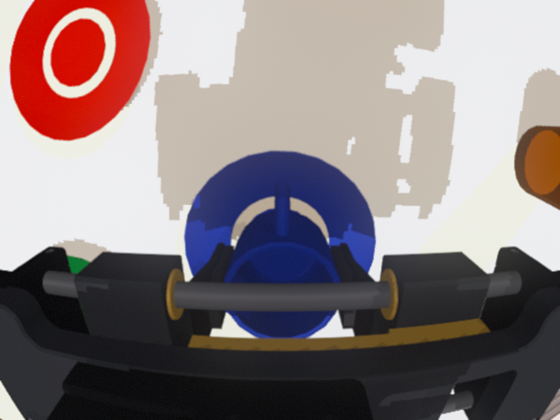

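The wrist view shows the blue cup centred over its saucer. The cup spans x 228–340 and the saucer 186–376. Now I'll lower it gently to contact.

Request:
{"method": "move_arm", "body": {"commands": [[[0,0,0.06,0,0,0],[0,0,0.12,0,0,0],[0,0,0.16,0,0,0],[0,0,0.19,0,0,0],[0,0,0.19,0,0,0]]]}}

```text
time: 7.38
position: [0.5776, 0.2514, 0.2076]
tool_rot: [-0.044, 0.999, -0.0, -0.0]
ft_force: [-2.1, -0.6, 5.1]
grip_width: 0.0525
grip_force: 15.0
```

Request:
{"method": "move_arm", "body": {"commands": [[[0,0,0,0,0,0],[0,0,0,0,0,0],[0,0,0,0,0,0],[0,0,0,0,0,0],[0,0,0,0,0,0],[0,0,0,0,0,0]]], "claw": -1}}

```text
time: 8.12
position: [0.5776, 0.2515, 0.2067]
tool_rot: [-0.044, 0.999, -0.0, -0.0]
ft_force: [-0.6, 0.2, 0.2]
grip_width: 0.0867
grip_force: 0.0
```

Request:
{"method": "move_arm", "body": {"commands": [[[0,0,-0.4,0,0,0],[0,0,-1.2,0,0,0],[0,0,-2.2,0,0,0],[0,0,-2.8,0,0,0],[0,0,-2.8,0,0,0],[0,0,-2.8,0,0,0]]]}}

```text
time: 8.88
position: [0.5771, 0.2513, 0.3184]
tool_rot: [-0.044, 0.999, -0.0, -0.001]
ft_force: [-0.7, -0.7, -0.5]
grip_width: 0.0869
grip_force: 0.0
```

```bash
python3 wr.py .577 .252 .005; python3 go.py .4695 -.0755 .15 100
```

```text
rim 1084 [0.5768 0.2515] free fit [0.5769 0.2515 0.025 ] ztop 0.0639
shift [ 3.39 -7.91  0.1 ] turn [-0.    -0.002 -0.087] q [ 0.23  0.64  1.5  -0.    1.01 -1.42] q1,q6 goal deg -9.0 -109.0 t 8.93
```

Request:
{"method": "move_arm", "body": {"commands": [[[0.25,-0.6,0,0,0,-0.01],[0.65,-1.5,0,0,0,-0.02],[1.1,-2.5,0,0,0,-0.03],[1.5,-3.5,0,0,0,-0.04],[1.95,-4.5,0,0,0,-0.05],[2.4,-5.5,0,0,0,-0.06],[2.8,-6.5,0.1,0,0,-0.07],[3.2,-7.3,0.1,0,0,-0.08],[3.39,-7.8,0.1,0,0,-0.087],[3.39,-7.91,0.1,0,0,-0.087],[3.39,-7.91,0.1,0,0,-0.087],[3.39,-7.91,0.1,0,0,-0.087]]]}}

```text
time: 10.42
position: [0.4702, -0.0747, 0.3145]
tool_rot: [-0.088, 0.996, 0.0, -0.0]
ft_force: [-0.2, -0.2, -0.2]
grip_width: 0.0872
grip_force: 0.0
```

```bash
python3 wr.py .4695 -.0755; python3 go.py .4695 -.0755 .038 100
```

```text
rim 1084 [ 0.4692 -0.0766] free fit [ 0.4693 -0.0766  0.025 ] ztop 0.0589
shift [ 0.02 -0.02  2.81] turn [ 0.    -0.     0.001] q [-0.39  0.48  1.89  0.    0.78 -2.14] q1,q6 goal deg -9.0 -109.0 t 10.47
```

Request:
{"method": "move_arm", "body": {"commands": [[[0.02,-0.04,0.8,0,0,0],[0.02,-0.04,1.6,0,0,0],[0.02,-0.04,2.3,0,0,0],[0.02,-0.04,2.7,0,0,0],[0.02,-0.04,2.8,0,0,0],[0.02,-0.04,2.8,0,0,0]]]}}

```text
time: 11.22
position: [0.4698, -0.0769, 0.2028]
tool_rot: [-0.087, 0.996, -0.0, 0.0]
ft_force: [-0.2, 0.2, 0.0]
grip_width: 0.0871
grip_force: 0.0
```

Request:
{"method": "move_arm", "body": {"commands": [[[0,0,0,0,0,0],[0,0,0,0,0,0],[0,0,0,0,0,0],[0,0,0,0,0,0],[0,0,0,0,0,0],[0,0,0,0,0,0],[0,0,0,0,0,0],[0,0,0,0,0,0]]], "claw": 1}}

```text
time: 12.22
position: [0.4696, -0.0772, 0.2029]
tool_rot: [-0.087, 0.996, -0.0, 0.0]
ft_force: [-0.8, 0.7, 5.3]
grip_width: 0.0526
grip_force: 15.0
```

Request:
{"method": "move_arm", "body": {"commands": [[[0,0,-0.2,0,0,0],[0,0,-0.6,0,0,0],[0,0,-1.2,0,0,0],[0,0,-1.8,0,0,0],[0,0,-2.4,0,0,0],[0,0,-2.8,0,0,0],[0,0,-3.0,0,0,0],[0,0,-3.0,0,0,0]]]}}

```text
time: 13.22
position: [0.4695, -0.0772, 0.323]
tool_rot: [-0.087, 0.996, -0.0, 0.0]
ft_force: [0.1, -0.5, -1.5]
grip_width: 0.0525
grip_force: 15.0
```

```bash
python3 go.py .660 .103 .158 100
```

```text
shift [-5.47  3.61  0.03] turn [-0.     0.001 -0.   ] q [-0.4   0.46  1.88 -0.    0.8  -2.14] q1,q6 goal deg 9.0 -91.0 t 13.22
```

Request:
{"method": "move_arm", "body": {"commands": [[[-0.3,0.2,0,0,0,0],[-0.9,0.6,0,0,0,0],[-1.6,1.05,0,0,0,0],[-2.3,1.5,0,0,0,0],[-3.0,1.98,0,0,0,0],[-3.7,2.44,0,0,0,0],[-4.4,2.9,0,0,0,0],[-5.0,3.3,0,0,0,0],[-5.35,3.53,0,0,0,0],[-5.47,3.61,0,0,0,0],[-5.47,3.61,0,0,0,0],[-5.47,3.61,0,0,0,0]]]}}

```text
time: 14.72
position: [0.6595, 0.1026, 0.3223]
tool_rot: [-0.087, 0.996, -0.0, -0.001]
ft_force: [0.3, 0.7, -0.9]
grip_width: 0.0525
grip_force: 15.0
```

Request:
{"method": "move_arm", "body": {"commands": [[[0,0,0.4,0,0,0],[0,0,1.0,0,0,0],[0,0,1.6,0,0,0],[0,0,2.1,0,0,0],[0,0,2.5,0,0,0],[0,0,2.7,0,0,0],[0,0,2.7,0,0,0],[0,0,2.7,0,0,0]]]}}

```text
time: 15.72
position: [0.6605, 0.1029, 0.2155]
tool_rot: [-0.087, 0.996, -0.0, 0.001]
ft_force: [0.3, 0.6, -1.5]
grip_width: 0.0523
grip_force: 15.0
```

```bash
python3 go.py .660 .103 .0435 100
```

```text
shift [0.01 0.   0.2 ] turn [-0.     0.002 -0.   ] q [-0.01  0.82  1.44 -0.    0.88 -1.76] q1,q6 goal deg 9.0 -91.0 t 15.72
```

Request:
{"method": "move_arm", "body": {"commands": [[[0,0,0.06,0,0,0],[0,0,0.12,0,0,0],[0,0,0.16,0,0,0],[0,0,0.19,0,0,0],[0,0,0.19,0,0,0]]]}}

```text
time: 16.35
position: [0.66, 0.1029, 0.208]
tool_rot: [-0.087, 0.996, -0.0, -0.0]
ft_force: [-0.7, -0.7, 3.9]
grip_width: 0.0525
grip_force: 15.0
```

Request:
{"method": "move_arm", "body": {"commands": [[[0,0,0,0,0,0],[0,0,0,0,0,0],[0,0,0,0,0,0],[0,0,0,0,0,0],[0,0,0,0,0,0],[0,0,0,0,0,0]]], "claw": -1}}

```text
time: 17.1
position: [0.66, 0.1029, 0.2071]
tool_rot: [-0.087, 0.996, 0.0, 0.0]
ft_force: [-0.2, -0.0, 0.4]
grip_width: 0.0866
grip_force: 0.0
```

Request:
{"method": "move_arm", "body": {"commands": [[[0,0,-0.4,0,0,0],[0,0,-1.2,0,0,0],[0,0,-2.2,0,0,0],[0,0,-2.8,0,0,0],[0,0,-2.8,0,0,0],[0,0,-2.8,0,0,0]]]}}

```text
time: 17.85
position: [0.6595, 0.1029, 0.3187]
tool_rot: [-0.087, 0.996, 0.0, -0.001]
ft_force: [-0.3, -0.2, 0.4]
grip_width: 0.0872
grip_force: 0.0
```

```bash
python3 wr.py .66 .103 .005; python3 go.py .612 -.257 .15 23
```

```text
rim 1079 [0.6599 0.103 ] free fit [0.6599 0.103  0.025 ] ztop 0.0639
shift [ 2.73 -8.66  0.1 ] turn [-1.000e-03 -2.000e-03  1.344e+00] q [-0.01  0.68  1.39  0.    1.07 -1.76] q1,q6 goal deg -23.0 -46.0 t 17.9
```

Request:
{"method": "move_arm", "body": {"commands": [[[0.2,-0.7,0,0,0,0.12],[0.5,-1.6,0,0,0,0.26],[0.8,-2.6,0,0,0,0.41],[1.1,-3.6,0,0,0,0.56],[1.45,-4.6,0,0,0,0.71],[1.75,-5.6,0,0,0,0.86],[2.1,-6.6,0.1,0,0,1.01],[2.4,-7.6,0.1,0,0,1.16],[2.65,-8.4,0.1,0,0,1.29],[2.73,-8.66,0.1,0,0,1.344],[2.73,-8.66,0.1,0,0,1.344],[2.73,-8.66,0.1,0,0,1.344]]]}}

```text
time: 19.4
position: [0.6123, -0.2565, 0.3141]
tool_rot: [0.552, 0.834, 0.0, -0.001]
ft_force: [0.1, -0.4, 0.4]
grip_width: 0.0873
grip_force: 0.0
```

```bash
python3 wr.py .612 -.257; python3 go.py .612 -.257 .038 23
```

```text
rim 1073 [ 0.6129 -0.2575] free fit [ 0.6129 -0.2576  0.025 ] ztop 0.0589
shift [-0.02 -0.02  2.81] turn [-0.001 -0.002  0.001] q [-0.56  0.68  1.41  0.    1.06 -0.97] q1,q6 goal deg -23.0 -46.0 t 19.45
```

Request:
{"method": "move_arm", "body": {"commands": [[[0,0,0.8,0,0,0],[0,0,1.6,0,0,0],[0,0,2.3,0,0,0],[0,0,2.7,0,0,0],[0,0,2.8,0,0,0],[0,0,2.8,0,0,0]]]}}

```text
time: 20.2
position: [0.6129, -0.2571, 0.2037]
tool_rot: [0.552, 0.834, 0.0, 0.0]
ft_force: [0.9, -0.2, 0.2]
grip_width: 0.087
grip_force: 0.0
```

Request:
{"method": "move_arm", "body": {"commands": [[[0,0,0,0,0,0],[0,0,0,0,0,0],[0,0,0,0,0,0],[0,0,0,0,0,0],[0,0,0,0,0,0],[0,0,0,0,0,0],[0,0,0,0,0,0],[0,0,0,0,0,0]]], "claw": 1}}

```text
time: 21.2
position: [0.6125, -0.2572, 0.2033]
tool_rot: [0.552, 0.834, -0.0, 0.0]
ft_force: [-1.6, 0.4, 2.6]
grip_width: 0.0525
grip_force: 15.0
```

Request:
{"method": "move_arm", "body": {"commands": [[[0,0,-0.2,0,0,0],[0,0,-0.6,0,0,0],[0,0,-1.2,0,0,0],[0,0,-1.8,0,0,0],[0,0,-2.4,0,0,0],[0,0,-2.8,0,0,0],[0,0,-3.0,0,0,0],[0,0,-3.0,0,0,0]]]}}

```text
time: 22.2
position: [0.6125, -0.2572, 0.3236]
tool_rot: [0.552, 0.834, 0.0, 0.0]
ft_force: [0.1, -1.4, -1.7]
grip_width: 0.0525
grip_force: 15.0
```

```bash
python3 go.py .3705 -.281 .158 23
```

```text
shift [ 1.81 -5.8   0.04] turn [ 0.     0.001 -0.   ] q [-0.57  0.67  1.4  -0.    1.07 -0.97] q1,q6 goal deg -37.0 -60.0 t 22.2
```

Request:
{"method": "move_arm", "body": {"commands": [[[0.1,-0.3,0,0,0,0],[0.3,-0.95,0,0,0,0],[0.52,-1.7,0,0,0,0],[0.77,-2.5,0,0,0,0],[1.0,-3.3,0,0,0,0],[1.27,-4.1,0,0,0,0],[1.5,-4.8,0,0,0,0],[1.67,-5.35,0,0,0,0],[1.78,-5.7,0,0,0,0],[1.81,-5.8,0,0,0,0],[1.81,-5.8,0,0,0,0],[1.81,-5.8,0,0,0,0]]]}}

```text
time: 23.7
position: [0.3713, -0.2812, 0.3232]
tool_rot: [0.552, 0.834, -0.0, 0.0]
ft_force: [-0.7, 0.0, -1.7]
grip_width: 0.0528
grip_force: 15.0
```

Request:
{"method": "move_arm", "body": {"commands": [[[0,0,0.4,0,0,0],[0,0,1.0,0,0,0],[0,0,1.6,0,0,0],[0,0,2.1,0,0,0],[0,0,2.5,0,0,0],[0,0,2.7,0,0,0],[0,0,2.7,0,0,0],[0,0,2.7,0,0,0]]]}}

```text
time: 24.7
position: [0.371, -0.2812, 0.2156]
tool_rot: [0.552, 0.834, -0.0, 0.001]
ft_force: [-0.3, -0.0, -1.1]
grip_width: 0.0522
grip_force: 15.0
```

```bash
python3 go.py .3705 -.281 .0443 23
```

```text
shift [ 0.01 -0.01  0.18] turn [ 0.     0.001 -0.   ] q [-0.89  0.66  1.97  0.    0.5  -1.29] q1,q6 goal deg -37.0 -60.0 t 24.7
```

Request:
{"method": "move_arm", "body": {"commands": [[[0,0,0.06,0,0,0],[0,0,0.12,0,0,0],[0,0,0.16,0,0,0],[0,0,0.19,0,0,0],[0,0,0.19,0,0,0]]]}}

```text
time: 25.32
position: [0.3706, -0.2811, 0.2083]
tool_rot: [0.552, 0.834, -0.0, 0.0]
ft_force: [-0.2, 1.1, 6.4]
grip_width: 0.0522
grip_force: 15.0
```

Request:
{"method": "move_arm", "body": {"commands": [[[0,0,0,0,0,0],[0,0,0,0,0,0],[0,0,0,0,0,0],[0,0,0,0,0,0],[0,0,0,0,0,0],[0,0,0,0,0,0]]], "claw": -1}}

```text
time: 26.08
position: [0.3706, -0.2811, 0.2075]
tool_rot: [0.552, 0.834, 0.0, -0.0]
ft_force: [-0.2, 0.7, 0.3]
grip_width: 0.0865
grip_force: 0.0
```

Request:
{"method": "move_arm", "body": {"commands": [[[0,0,-0.4,0,0,0],[0,0,-1.2,0,0,0],[0,0,-2.2,0,0,0],[0,0,-2.8,0,0,0],[0,0,-2.8,0,0,0],[0,0,-2.8,0,0,0]]]}}

```text
time: 26.82
position: [0.3704, -0.2808, 0.319]
tool_rot: [0.552, 0.834, 0.0, -0.001]
ft_force: [-0.5, 0.7, -1.0]
grip_width: 0.0869
grip_force: 0.0
```

```bash
python3 wr.py .3705 -.281 .005; python3 go.py .5046 -.428 .15 -81
```

```text
rim 1078 [ 0.3709 -0.2814] free fit [ 0.3709 -0.2814  0.025 ] ztop 0.0639
shift [-4.7   1.65  0.11] turn [-2.000e-03 -1.000e-03  1.815e+00] q [-0.89  0.46  1.91 -0.    0.78 -1.29] q1,q6 goal deg -40.0 41.0 t 26.88
```

Request:
{"method": "move_arm", "body": {"commands": [[[-0.3,0.1,0,0,0,0.16],[-0.8,0.3,0,0,0,0.33],[-1.3,0.46,0,0,0,0.5],[-1.8,0.63,0,0,0,0.67],[-2.3,0.81,0,0,0,0.84],[-2.8,0.98,0.1,0,0,1.01],[-3.3,1.16,0.1,0,0,1.18],[-3.8,1.33,0.1,0,0,1.35],[-4.2,1.47,0.1,0,0,1.52],[-4.5,1.58,0.1,0,0,1.68],[-4.65,1.63,0.1,0,0,1.78],[-4.7,1.65,0.1,0,0,1.815]]]}}

```text
time: 28.38
position: [0.5047, -0.4285, 0.3135]
tool_rot: [0.997, 0.078, -0.001, -0.001]
ft_force: [0.2, 0.5, -1.1]
grip_width: 0.0873
grip_force: 0.0
```

```bash
python3 wr.py .5046 -.428; python3 go.py .5046 -.428 .038 -81
```

```text
rim 1078 [ 0.5062 -0.4294] free fit [ 0.5061 -0.4294  0.025 ] ztop 0.0589
shift [ 0.   -0.01  2.8 ] turn [-0.002  0.001 -0.002] q [-0.87  0.68  1.41  0.    1.05  0.54] q1,q6 goal deg -40.0 41.0 t 28.43
```

Request:
{"method": "move_arm", "body": {"commands": [[[0.03,0.02,0.8,0,0,0],[0.03,0.02,1.6,0,0,0],[0.03,0.02,2.3,0,0,0],[0.03,0.02,2.7,0,0,0],[0.03,0.02,2.8,0,0,0],[0.03,0.02,2.8,0,0,0]]]}}

```text
time: 29.18
position: [0.5063, -0.4292, 0.204]
tool_rot: [0.997, 0.078, 0.0, 0.0]
ft_force: [-0.6, -0.5, -0.2]
grip_width: 0.0871
grip_force: 0.0
```

Request:
{"method": "move_arm", "body": {"commands": [[[0,0,0,0,0,0],[0,0,0,0,0,0],[0,0,0,0,0,0],[0,0,0,0,0,0],[0,0,0,0,0,0],[0,0,0,0,0,0],[0,0,0,0,0,0],[0,0,0,0,0,0]]], "claw": 1}}

```text
time: 30.18
position: [0.5062, -0.4292, 0.2038]
tool_rot: [0.997, 0.078, 0.0, 0.0]
ft_force: [0.3, -1.1, 1.6]
grip_width: 0.0522
grip_force: 15.0
```

Request:
{"method": "move_arm", "body": {"commands": [[[0,0,-0.2,0,0,0],[0,0,-0.6,0,0,0],[0,0,-1.2,0,0,0],[0,0,-1.8,0,0,0],[0,0,-2.4,0,0,0],[0,0,-2.8,0,0,0],[0,0,-3.0,0,0,0],[0,0,-3.0,0,0,0]]]}}

```text
time: 31.18
position: [0.5061, -0.429, 0.3239]
tool_rot: [0.997, 0.078, 0.0, 0.0]
ft_force: [0.3, 0.7, -2.2]
grip_width: 0.0528
grip_force: 15.0
```

```bash
python3 go.py .459 .107 .158 -81
```

```text
shift [  0.93 -13.42   0.04] turn [ 0.001 -0.    -0.   ] q [-0.87  0.67  1.4  -0.    1.07  0.54] q1,q6 goal deg 13.0 94.0 t 31.18
```

Request:
{"method": "move_arm", "body": {"commands": [[[0.03,-0.4,0,0,0,0],[0.08,-1.2,0,0,0,0],[0.15,-2.2,0,0,0,0],[0.22,-3.2,0,0,0,0],[0.29,-4.2,0,0,0,0],[0.36,-5.2,0,0,0,0],[0.43,-6.2,0,0,0,0],[0.5,-7.2,0,0,0,0],[0.57,-8.2,0,0,0,0],[0.64,-9.2,0,0,0,0],[0.7,-10.1,0,0,0,0],[0.76,-10.9,0,0,0,0]]]}}

```text
time: 32.67
position: [0.4666, 0.0085, 0.3229]
tool_rot: [0.997, 0.079, -0.001, -0.001]
ft_force: [0.4, 0.1, -1.7]
grip_width: 0.0527
grip_force: 15.0
```

Request:
{"method": "move_arm", "body": {"commands": [[[0.04,-0.7,0,0,0,0],[0.09,-1.3,0,0,0,0],[0.13,-1.9,0,0,0,0],[0.16,-2.3,0,0,0,0],[0.17,-2.5,0,0,0,0],[0.17,-2.52,0,0,0,0],[0.17,-2.52,0,0,0,0]]]}}

```text
time: 33.55
position: [0.4591, 0.1066, 0.3235]
tool_rot: [0.997, 0.078, -0.0, 0.0]
ft_force: [-0.4, -0.4, -1.3]
grip_width: 0.0524
grip_force: 15.0
```

```bash
python3 go.py .459 .107 .0445 -81
```

```text
shift [-0.   -0.01  2.88] turn [ 0.     0.    -0.001] q [-0.01  0.45  1.89 -0.    0.8   1.41] q1,q6 goal deg 13.0 94.0 t 33.55
```

Request:
{"method": "move_arm", "body": {"commands": [[[0,0,0.4,0,0,0],[0,0,1.0,0,0,0],[0,0,1.6,0,0,0],[0,0,2.1,0,0,0],[0,0,2.5,0,0,0],[0,0,2.7,0,0,0],[0,0,2.7,0,0,0],[0,0,2.76,0,0,0],[0,0,2.82,0,0,0],[0,0,2.86,0,0,0],[0,0,2.88,0,0,0],[0,0,2.88,0,0,0]]]}}

```text
time: 35.05
position: [0.459, 0.1071, 0.2087]
tool_rot: [0.997, 0.078, 0.0, 0.0]
ft_force: [-0.9, 0.0, 2.9]
grip_width: 0.0522
grip_force: 15.0
```

Request:
{"method": "move_arm", "body": {"commands": [[[0,0,0,0,0,0],[0,0,0,0,0,0],[0,0,0,0,0,0],[0,0,0,0,0,0],[0,0,0,0,0,0],[0,0,0,0,0,0]]], "claw": -1}}

```text
time: 35.8
position: [0.4591, 0.107, 0.2083]
tool_rot: [0.997, 0.078, 0.0, 0.0]
ft_force: [0.1, 0.3, 0.0]
grip_width: 0.0869
grip_force: 0.0
```

Request:
{"method": "move_arm", "body": {"commands": [[[0,0,-0.4,0,0,0],[0,0,-1.2,0,0,0],[0,0,-2.2,0,0,0],[0,0,-3.2,0,0,0],[0,1,-3.7,0,0,0],[0,2,-3.7,0,0,0],[0,3,-3.7,0,0,0],[0,4,-3.7,0,0,0],[0,4,-3.7,0,0,0],[0,4,-3.7,0,0,0]]]}}

```text
time: 37.05
position: [0.4835, -0.0507, 0.3561]
tool_rot: [0.997, 0.078, -0.001, -0.0]
ft_force: [-0.5, 1.2, 0.5]
grip_width: 0.0872
grip_force: 0.0
```

```bash
cat > f.py <<'E'
from rig import *
import cv2,numpy as np
for n in("top","scene"):
    c=camera(n); cv2.imwrite(f"pics/{n}1.png",c["pixels"]); np.savez(f"{n}1.npz",**c)
E
python3 f.py; sed 's/\(top\|scene\)0.npz/\11.npz/; s/"scene0.npz"/"scene1.npz"/; s/^cups=.*/cups={"blue":(.577,.252),"yellow":(.371,-.281),"green":(.66,.103),"red":(.459,.107)}/; s/>.053)/>.058)/; s/<.068)/<.071)/' m2.py > m3.py; python3 m3.py
```

```text
top blue rim n 80 [0.5761 0.2505] handle deg -174 r 0.039
top yellow rim n 89 [ 0.3697 -0.2816] handle deg -66 r 0.039
top green rim n 79 [0.6585 0.1021] handle deg 10 r 0.038
top red rim n 74 [0.4574 0.1065] handle deg 13 r 0.032
top saucer blue ((576.3975219726562, 250.95156860351562), 58.51902770996094) z 0.010
top saucer yellow ((369.84735107421875, -282.05999755859375), 60.336700439453125) z 0.010
top saucer green ((658.6519165039062, 104.20907592773438), 58.441688537597656) z 0.010
top saucer red ((459.0810852050781, 107.22238159179688), 59.3979377746582) z 0.011
scene blue rim n 160 [0.5781 0.2534] handle deg -176 r 0.040
scene yellow rim n 102 [ 0.3716 -0.2791] handle deg -67 r 0.038
scene green rim n 162 [0.6607 0.105 ] handle deg 10 r 0.040
scene red rim n 129 [0.4591 0.1091] handle deg 10 r 0.041
scene saucer blue ((578.5245361328125, 252.18521118164062), 59.142032623291016) z 0.010
scene saucer yellow ((373.03155517578125, -278.5496826171875), 61.417083740234375) z 0.036
scene saucer green ((659.5052490234375, 103.89405822753906), 58.57247543334961) z 0.010
scene saucer red ((459.7535095214844, 107.38741302490234), 59.61967468261719) z 0.014
299 148 [ 0.658 -0.073  0.068]
118 209 [0.503 0.456 0.01 ]
111 207 [0.507 0.467 0.032]
```

View pics/scene1.png

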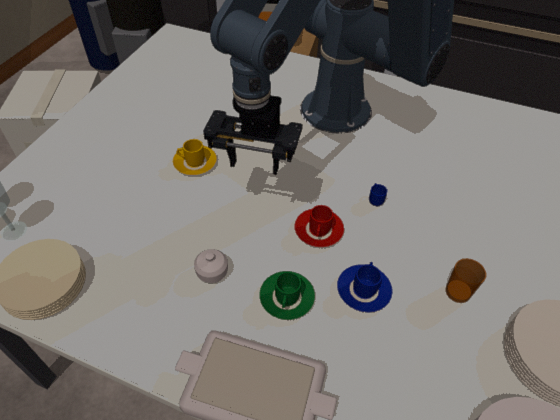

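View pics/top1.png

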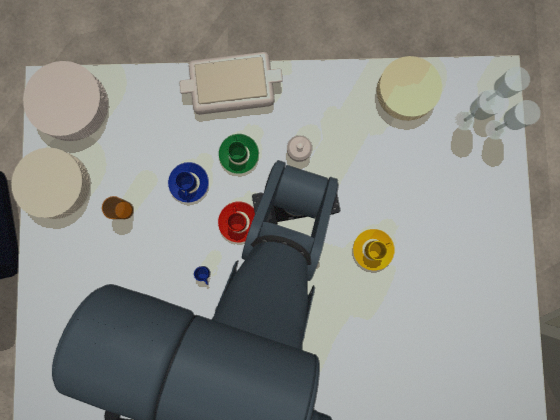

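Both views show all four cups upright on the saucers of their own colours: yellow (195,157), red (320,225), green (288,290) and blue (367,285) in the scene view. Each is centred within about 2 mm. The sugar bowl, tumbler and saucers are where they started, and the gripper is clear of everything.

```bash
python3 -c "
from rig import *
print(hand_in())"
```

```text
the job is handed in; nothing more can be done
None
```

The job is handed in: all four cups stand upright, centred to about 2 mm on the saucers of their own colours, the saucers, sugar bowl and tumbler did not move, and it took about 37 s.

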